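# Lock a filter cube in its cam holder

## Robot

A 7-joint arm with a two-finger parallel gripper is mounted at the origin on a cart in front of the work surface, level with it; the furniture and walls round the work are solid. World frame = base frame: x ahead of the robot, y to its left, z up, the work surface at z = 0. Lengths are in m, angles in rad, forces in N, time in s.
With the tool pointing down it reaches from about 0.4 to 0.9 m from the base axis. Payload 5.5 kg.
Tool frame: the origin (TCP) lies where the fingers leave the gripper's body, on its centre line; the fingertips stand 73 mm ahead of it and the grasp point (between the pads) lies 54 mm ahead of it; z points along the fingers, y is the line along which they close (so a half turn about z gives the same grasp; the last joint's range is limited). The gripper opens to 85 mm and grips with 20 to 120 N. Pads are 22 mm wide; open, the fingers measure 114 mm over their backs; the gripper's body (76 mm by 85 mm) begins 54 mm behind the grasp point. The pads swing forward as they close: fully open they stand 13 mm farther back than shut.
Start: joints at [-0.838, 0.501, -0.427, 1.55, 0.221, 1.138, -0.21], TCP at [0.294, 0.58, 0.304] pointing down, gripper open.
Joint ranges: [-2.88, 2.88], [-0.31, 2.03], [-1.54, 1.56], [0.2, 2.42], [-1.41, 4.55], [0.19, 2.02], [-2.57, 2.57]. Speed limits (rad/s): [2.57, 2.57, 3.14, 3.14, 3.14, 3.14, 3.14].

## Interface

Orientations are given as a unit quaternion [x, y, z, w].
In Python, from station import ctrl gives the robot as it stands.
- The arm moves only by the tool jog_arm, never from a script. Its argument "commands" is a list of rows, each a list of 3 entries, a list of its own where there are three numbers: the turn, a rotation vector about the tool's x, y, z in degrees, then the shift along the tool's x, y, z in m, then the finger opening in m, from 0 to 0.0854. A call has 1 to 8 rows; each row is the pose to reach, as a shift and turn from the pose commanded when the call began, along the tool's axes at that moment; what a row does not reach only later rows make up. A row lasts 1/8 s, in which the tool goes at most 62.5 mm and 10.7 degrees, less where a joint would pass 70% of its speed; a pose out of reach is approached as far as the arm can. A call with a gripper value outside its range is refused whole. The fingers move at their own pace and stop on an object; the grip force is fixed at half the most. Time passes only in rows, so rows that repeat a pose let the fingers close. It gives the time, the measured TCP pose, the force, the opening and the grip force at its end, in the units of the state.
- ctrl.read_state(): the state, without advancing time (a new reading comes with each control period).
- ctrl.get_image(name): name is "scene" or "top" or "wrist"; returns the picture (480x640x3 uint8, red, green, blue); there is no depth.
- ctrl.calibration(name): a dict with "fov_y" (degrees; the focal length in pixels is half the picture's height over the tangent of half this angle, whatever the lens; pixels are square), "cx", "cy" (the principal point, pixels), "rvec" (rotation vector, rad) and "tvec" (3), from world to camera coordinates, as OpenCV has them. Camera axes: x right, y down, z forward; pixel columns grow to the right and rows downward; lengths in m; the calibration is good to about 2 mm. A picture is of the moment at which its call begins: read the wrist's pose just before it. calibration takes no time and is no camera call; for the wrist camera it gives the pose at the moment of the call.
- ctrl.job_done(): hands the job in; it is judged then, once.
The state is a dict: "time_s": time; "joints": joint angles; "qvel": joint speeds; "joint_torque": joint torques, N m; "position": TCP position; "ee_rot": TCP orientation; "ft_force": force on the tool from outside, world axes, zero at the start; "torque": the same for the moment, N m; "gripper_width": finger opening in m; "gripper_force": force on a finger pad.
Only numpy, scipy, OpenCV 4.12 (cv2) and the standard library are available. Lean on these libraries where they do the work, as an engineer would, in place of code of your own. Each camera call takes 0.05 s, during which the arm holds its last target. There are 200 camera calls.

## Task

Stand the black filter cube flat in the nest of the cam-lock holder, between the fence and the sprung jaw, and let go of it. Then turn the bar knob clockwise until the jaw's roller drops into the notch of the cam, so that the jaw springs onto the cube and clamps it: turn gently, feel for the drop, stop there and never force the cam on against the far end of the notch. Leave the canister and the mirror and flip mounts nearby where they stand.

Things in the scene. Friction and masses are not known exactly. Their poses are not given: they have to be found in the camera images.
- filter_cube: Black fluorescence filter cube with round windows, 38 (its x) x 30 (its y) x 36 mm high (flat walls 34 mm high, a filter ring stands 2 mm above them), about 90 g, upright on the table. Origin: centre of its underside, z up. Grasp it across its 30 mm width (its y). It may go into the nest either way round.
- holder: Cam-lock holder bolted to the table: black base plate 166 (its x) x 66 (its y) x 10 mm. Origin: centre of the plate's underside, on the table; +x runs from the fence past the nest to the jaw, the cam and the knob. The top of the plate, z = 10 mm, is the nest's floor. 'Holder x' and so on below are in this frame.
- fence (a point): Foot of the fence's face (holder x = -65, y = 0, z = 10 mm), axes as the holder's. The fence is an aluminium block 38 mm wide, top 36 mm above the table. Two low side rails bound the nest: inner faces at holder y = +-17 mm, tops at z = 16.5 mm, x from -62 to -31 mm. Fence, rails and jaw have 3 mm lead-in chamfers at the top.
- nest (a point): Point on the nest's floor under the middle of the cube once it is clamped: holder x = -46, y = 0, z = 10 mm. The cube's 38 mm length lies along the holder's x. With the jaw held back the nest is 42 mm long (x -65 to -23) and 34 mm wide, so the cube may first stand 0 to 4 mm nearer to the jaw (2 mm is mid-gap).
- spring_post (a point): Middle of the top of the aluminium spring post at the knob end (holder x = 75, y = 0, z = 34 mm), fixed. Its spring pushes the steel jaw (pad 36 mm wide, top 35 mm above the table) towards the fence with about 8 N. The roller on the jaw's tail, beyond the cam, rests on the cam's rim and so holds the jaw back: pad face at holder x = -23 mm, at -27 mm when it clamps the cube.
- knob: Knob, turning on a vertical shaft at holder x = 13, y = 0 mm. Origin: on the axis in the middle of its black bar grip, 60 mm above the table; the bar lies along the knob's x, 42 mm long, 12 mm thick (y), 22 mm high, over a 29 mm round collar with its top 49 mm above the table. Turn it clockwise as seen from above; it stays where it is left.
- cam_centre (a point): Centre of the 43 mm steel cam on the knob's shaft, 17 to 25 mm above the table; turns with the knob. It is fastened at a different angle each time: the notch's edge reaches the roller after 0.33 to 1.45 rad of clockwise turn. Past the edge the roller falls in over 0.2 rad and is loose for about 0.1 rad; then the steep far end of the notch meets it and the knob goes hard.
- knob_top (a point): Top of the knob, on its axis, 72 mm above the table. Torque felt in turning clockwise: 0.02 to 0.06 N m, 0.1 to 0.15 in the last 0.4 rad before the notch's edge (the cam lifts the roller); then the falling roller pulls the knob on with up to about 0.15, and is in when that pull has gone to nothing. At the far end it rises steeply; 20 N of cam on roller, about 0.3 N m, is too much.
- mirror_mount_b: Bystander: black square mirror mount on a post and slotted foot, 46 x 58 x 97 mm. Origin: centre of its underside.
- flip_mount: Bystander: flip mount with a small red round filter on a post, 25 x 58 x 117 mm. Origin: centre of its underside.
- objective_can: Bystander: black canister with a white screw cap, 36 mm across, 61 mm high. Origin: centre of its underside.
Things that resemble listed ones, but are neither listed nor needed, are in the scene too. What is shaped like the filter_cube but blue is not meant.

How it is judged:
On the way, in this order (a step that is already met when the one before it is completed fails the run):
1. the cube stands flat in the nest, let go, while the jaw is still held back (x of filter_cube in the frame of holder between -0.0475 and -0.0395 m and y of filter_cube in the frame of holder between -0.003 and 0.003 m and z of filter_cube in the frame of holder between 0.0085 and 0.0115 m and angle between filter_cube's own z axis and vertical below 0.06 rad and contact force between the fingers and filter_cube below 0.2 N and contact force between holder and filter_cube below 4 N), for 0.2 s.
2. the roller has dropped into the notch and the jaw clamps the cube against the fence (x of filter_cube in the frame of holder between -0.0475 and -0.0445 m and y of filter_cube in the frame of holder between -0.003 and 0.003 m and z of filter_cube in the frame of holder between 0.0085 and 0.0115 m and angle between filter_cube's own z axis and vertical below 0.06 rad and angle between the x axis of filter_cube and the x axis of holder, either way round below 0.06 rad and contact force between holder and filter_cube above 8 N), for 0.3 s.
At the end, for the whole second after the job is handed in: The roller is in the notch and the jaw clamps the cube against the fence (contact forces of holder and cube sum to over 8 N; about 15 N is normal); the cube is at rest on the nest floor, within 1.5 mm in x and height and 3 mm in y, upright and square within 0.06 rad; the knob is still (all of step 2 and linear speed of filter_cube below 0.01 m/s and angular speed of knob below 0.05 rad/s); the robot touches nothing.
It fails at once if the cam was forced against the jaw's roller with more than 20 N (contact force between knob and holder above 20 N).
It fails at once if a bystander was shifted by more than 15 mm or tipped (distance of any of mirror_mount_b, flip_mount, objective_can from where it was at the start of the episode above 0.015 m or angle between any of mirror_mount_b, flip_mount, objective_can's own z axis and vertical above 0.2 rad).
It also fails if it takes over 69 s, if anything falls off the work surface, if the arm or the gripper's body presses on something with over 40 N, if the wrist force passes 120 N, or if a joint passes its speed limit or range.

## Working session

There is one attempt and no reset: what is moved stays moved. The work goes in short steps, Python scripts to look and compute and a tool call to move; the robot and the scene stay as the last step left them, time stands still between calls to the robot, and variables do not carry over. Pictures are saved under pics/ and viewed, at most 10 in all, crops included, and the job is handed in when it is done.

Besides the shell and the picture viewer there is one more tool, called after "Call:" by a JSON object that holds its "fn" and its "kwargs", one argument or row to a line. jog_arm: Moves the arm, as the interface text tells. Its arguments: {"type":"object","properties":{"commands":{"type":"array"}},"required":["commands"]}

```bash
mkdir -p pics; cat > h.py <<'E'
import numpy as np, cv2
from station import ctrl
from scipy.spatial.transform import Rotation as R
def cam(n):
    c=ctrl.calibration(n); f=240/np.tan(np.radians(c["fov_y"])/2)
    K=np.array([[f,0,c["cx"]],[0,f,c["cy"]],[0,0,1]]); Rm=cv2.Rodrigues(np.array(c["rvec"],float))[0]
    return K,Rm,np.array(c["tvec"],float)
def ray(C,uv,z):
    K,Rm,t=C; o=-Rm.T@t; out=[]
    for u,v in np.atleast_2d(uv):
        d=Rm.T@np.linalg.solve(K,[u,v,1]); out.append(o+d*(z-o[2])/d[2])
    return np.array(out)
def proj(C,P):
    K,Rm,t=C; p=(K@(Rm@np.atleast_2d(P).T+t[:,None])).T; return p[:,:2]/p[:,2:]
def shot(n,fn):
    C=cam(n); im=ctrl.get_image(n); cv2.imwrite("pics/"+fn,im[:,:,::-1]); return C,im
E
python3 - <<'E'
from h import *
for n in("top","scene"):
    C,im=shot(n,n+"0.png"); print(n,C[0][0,0],-C[1].T@C[2],C[1][2])
s=ctrl.read_state();print(s)
E
```

```text
top 624.2014727971302 [0.3815607  0.06731583 1.13906008] [ 0.15415302 -0.02237929 -0.98779351]
scene 463.5197144982596 [-0.16143816  0.40297545  0.40570985] [ 0.82826578 -0.42282631 -0.36768698]
{'time_s': 0.1, 'joints': array([-0.83778441,  0.50177595, -0.42679984,  1.55133371,  0.22079528,
        1.13826835, -0.21029546]), 'qvel': array([-6.29486348e-04, -1.07307880e-03, -2.04626092e-04, -2.76306192e-03,
       -1.88606207e-03, -9.91601820e-04,  4.26709779e-05]), 'joint_torque': array([-1.11159735e-02, -5.70812988e+01, -5.83865717e+00, -2.81747782e+01,
        1.04504844e-02,  5.63912356e-03,  1.60027639e-05]), 'position': array([0.29408796, 0.57912264, 0.30295344]), 'ee_rot': array([ 2.32731100e-01,  9.72540736e-01, -8.34124712e-04, -2.38386926e-04]), 'ft_force': array([-0.09906864,  0.11403314, -0.80239402]), 'torque': array([-0.03134522, -0.00193172, -0.05891424]), 'gripper_force': 0.0, 'gripper_width': 0.08535233331941446}
```

View pics/top0.png

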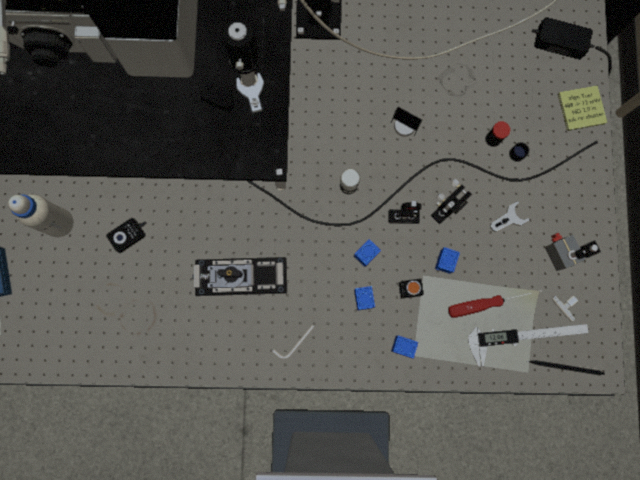

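View pics/scene0.png

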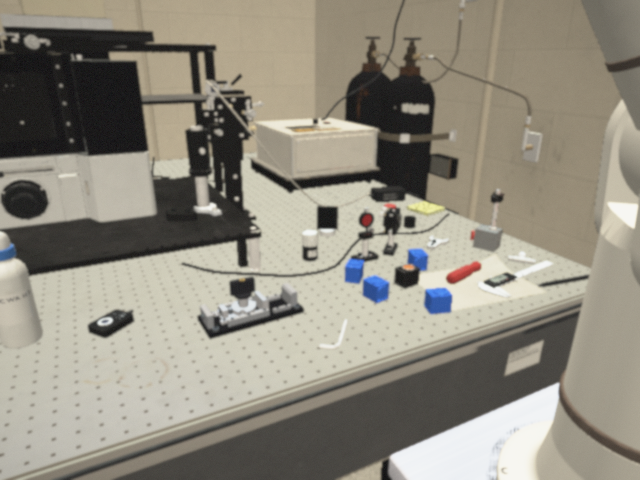

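The top view shows the holder at about (240,276), with its nest and fence at the right end (268,275) and (280,275), and the knob at (232,272). Candidates for the cube are the black one with an orange ring at (411,288) and four blue ones at (367,252), (448,260), (365,298) and (405,346). Only the black one fits. The flip and mirror mounts are at (405,213) and (451,204), and the canister is at (349,180).

```bash
python3 - <<'E'
from h import *
C=cam("top"); im=cv2.imread("pics/top0.png")
print("axes",ray(C,[[320,240],[420,240],[320,340]],0)[:,:2])
print("cube top",ray(C,[411,288],.035),"fence",ray(C,[280,274],.036),"knob",ray(C,[231,271],.072))
print("plate corners",ray(C,[[195,261],[284,257],[287,294],[197,296]],.01)[:,:2])
crop=im[235:320,180:440]; cv2.imwrite("pics/crop1.png",cv2.resize(crop,None,fx=3,fy=3,interpolation=cv2.INTER_CUBIC))
K,Rm,t=cam("wrist");s=ctrl.read_state();T=R.from_quat(s["ee_rot"]).as_matrix()
print("wristcam in tool",T.T@(-Rm.T@t-s["position"]),"\n",T.T@Rm.T,K[0,0],"\n",T)
E
```

```text
axes [[ 0.56746551  0.05358178]
 [ 0.57199588 -0.13204939]
 [ 0.38473883  0.04960087]]
cube top [[ 0.47927173 -0.10960786  0.035     ]] fence [[0.49881604 0.12357088 0.036     ]] knob [[0.49822383 0.20565341 0.072     ]]
plate corners [[0.52172138 0.2795274 ]
 [0.53285447 0.11860503]
 [0.46560087 0.11113199]
 [0.45842827 0.27262716]]
wristcam in tool [ 0.0731482  -0.00031414 -0.06954188] 
 [[ 1.25950255e-03 -9.55577153e-01 -2.94738389e-01]
 [ 9.99997920e-01  7.30743510e-04  1.90412295e-03]
 [-1.60415823e-03 -2.94740174e-01  9.55576086e-01]] 406.95528830471045 
 [[-8.91672357e-01  4.52680553e-01 -8.51935517e-04]
 [ 4.52681348e-01  8.91671079e-01 -1.51148042e-03]
 [ 7.54284692e-05 -1.73340063e-03 -9.99998495e-01]]
```

View pics/crop1.png

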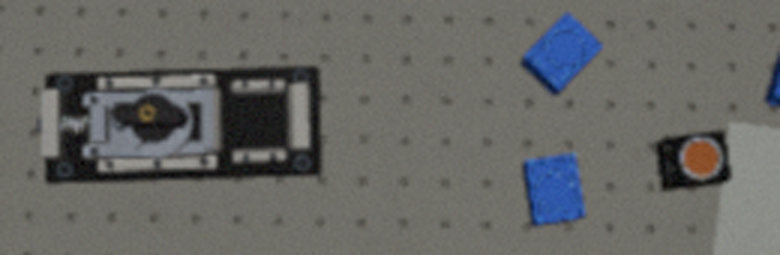

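The crop confirms the listed cube: black body, silver ring and orange filter at top-view (413,287). It lies about 8° off world axes, with its long side roughly along world y. I'll move above it for a close look.

Call:
{"fn": "jog_arm", "kwargs": {
  "commands": [
    [[0,0,10],[-0.05,-0.05,0],0.085],
    [[0,0,19],[-0.1,-0.1,0],0.085],
    [[0,0,28],[-0.14,-0.145,0],0.085],
    [[0,0,37],[-0.18,-0.19,0],0.085],
    [[0,0,46],[-0.22,-0.235,0],0.085],
    [[0,0,55],[-0.26,-0.28,0],0.085],
    [[0,0,55],[-0.3,-0.325,0],0.085],
    [[0,0,55],[-0.34,-0.37,0],0.085]
  ]
}}

```text
time_s: 1.1
position: [0.4293, 0.0963, 0.3039]
ee_rot: [0.655, 0.755, 0.0, 0.0]
ft_force: [1.4, -0.0, -0.2]
gripper_width: 0.0846
gripper_force: 0.0
```

Call:
{"fn": "jog_arm", "kwargs": {
  "commands": [
    [[0,0,0],[-0.05,0.005,0.02],0.085],
    [[0,0,0],[-0.1,0.01,0.04],0.085],
    [[0,0,0],[-0.15,0.015,0.06],0.085],
    [[0,0,0],[-0.21,0.02,0.08],0.085],
    [[0,0,0],[-0.21,0.02,0.08],0.085],
    [[0,0,0],[-0.21,0.02,0.08],0.085]
  ]
}}

```text
time_s: 1.85
position: [0.4782, -0.1066, 0.2234]
ee_rot: [0.656, 0.755, -0.0, -0.001]
ft_force: [0.5, 0.7, 0.7]
gripper_width: 0.0852
gripper_force: 0.0
```

```bash
python3 - <<'E'
from h import *
s=ctrl.read_state();print(s["position"],s["ee_rot"],s["joints"])
C,im=shot("wrist","w1.png")
print(proj(C,[.479,-.11,.035]))
E
```

```text
[ 0.4781525  -0.10656317  0.22342724] [ 6.55796822e-01  7.54937078e-01 -2.27046933e-04 -6.96426282e-04] [ 0.05297168  0.29159867  0.12973631  2.03348627 -0.05129022  0.82090947
  0.35263631]
[[310.45357746 236.79186998]]
```

View pics/w1.png

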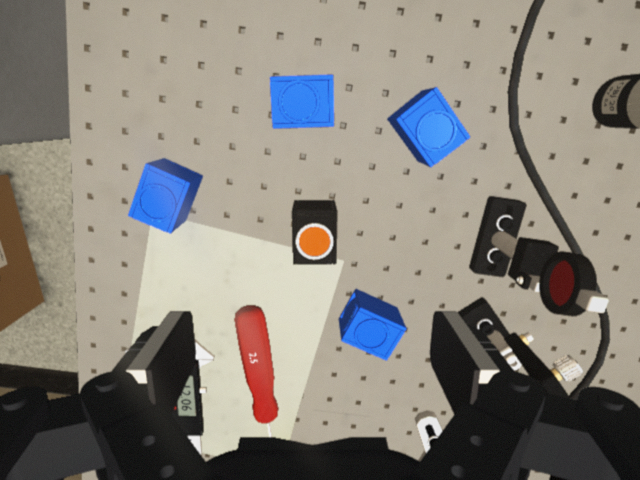

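The black cube with the orange filter is at (315,241), with its body spanning u 292–337 and v 200–265. The nearest blue cube is at (372,325), clear of the fingers' planes.

```bash
python3 - <<'E'
from h import *
C=cam("wrist"); im=cv2.imread("pics/w1.png"); hsv=cv2.cvtColor(im,cv2.COLOR_BGR2HSV)
m=cv2.inRange(hsv,(5,150,120),(22,255,255)); m[:180]=0;m[300:]=0
M=cv2.moments(m,True); o=np.array([M["m10"],M["m01"]])/M["m00"]; P=ray(C,o,.035)[0]; print(o,P)
g=im.max(2); sub=g[:, 270:360]
# left/right edges by row on top face
for c,f in(("L",0),("R",1)):
    pts=[]
    for v in range(222,262,3):
        w=np.where(g[v,275:355]<70)[0]+275; pts.append((w[0]-.5 if f==0 else w[-1]+.5,v))
    W=ray(C,pts,.034)[:,:2]; p=np.polyfit(W[:,1],W[:,0],1); print(c,"heading x",np.degrees(np.arctan2(1,p[0])),"x at ring y",np.polyval(p,P[1]),W.std(0))
v=[np.where(g[225:285,u]<70)[0][-1]+225.5 for u in range(298,334,4)]; print(v, ray(C,[[315,np.median(v)]],.034))
s=ctrl.read_state();T=R.from_quat(s["ee_rot"]).as_matrix();print("tool shift",T.T@(np.r_[P[:2],.085]-s["position"]))
E
```

```text
[314.15671642 241.11492537] [ 0.48227228 -0.11182953  0.035     ]
L heading x 99.96155686904763 x at ring y 0.46768027699240666 [0.00147786 0.00833769]
R heading x 99.16938569804714 x at ring y 0.4967017545770977 [0.00134854 0.00835444]
[np.float64(263.5), np.float64(263.5), np.float64(263.5), np.float64(263.5), np.float64(263.5), np.float64(263.5), np.float64(263.5), np.float64(263.5), np.float64(262.5)] [[ 0.485183   -0.12780777  0.034     ]]
tool shift [-0.00676409  0.00303865  0.13877722]
```

Call:
{"fn": "jog_arm", "kwargs": {
  "commands": [
    [[0,0,-1.4],[-0.006,0.003,0.05],0.06],
    [[0,0,-1.4],[-0.006,0.003,0.1],0.06],
    [[0,0,-1.4],[-0.006,0.003,0.125],0.06],
    [[0,0,-1.4],[-0.006,0.003,0.139],0.06],
    [[0,0,-1.4],[-0.006,0.003,0.139],0.06],
    [[0,0,-1.4],[-0.006,0.003,0.139],0.028],
    [[0,0,-1.4],[-0.006,0.003,0.139],0.025],
    [[0,0,-1.4],[-0.006,0.003,0.139],0.02]
  ]
}}

```text
time_s: 2.9
position: [0.4835, -0.1124, 0.0864]
ee_rot: [0.646, 0.763, 0.001, 0.001]
ft_force: [0.5, 0.7, 6.5]
gripper_width: 0.0287
gripper_force: 60.1
```

Call:
{"fn": "jog_arm", "kwargs": {
  "commands": [
    [[0,0,0],[0,0,0],0.02],
    [[0,0,0],[0,0,0],0.02],
    [[0,0,0],[0,0,-0.02],0.02],
    [[0,0,0],[0,0,-0.06],0.02],
    [[0,0,0],[0,0,-0.1],0.02],
    [[0,0,0],[0,0,-0.1],0.02]
  ]
}}

```text
time_s: 3.65
position: [0.4847, -0.1128, 0.1885]
ee_rot: [0.646, 0.763, 0.002, 0.003]
ft_force: [0.6, 0.0, -0.7]
gripper_width: 0.0286
gripper_force: 59.5
```

Call:
{"fn": "jog_arm", "kwargs": {
  "commands": [
    [[0,0,2],[0.04,0.01,-0.02],0.02],
    [[0,0,4],[0.09,0.02,-0.04],0.02],
    [[0,0,6],[0.14,0.03,-0.05],0.02],
    [[0,0,6],[0.19,0.04,-0.05],0.02],
    [[0,0,6],[0.24,0.05,-0.05],0.02],
    [[0,0,6],[0.256,0.056,-0.05],0.02],
    [[0,0,6],[0.256,0.056,-0.05],0.02],
    [[0,0,6],[0.256,0.056,-0.05],0.02]
  ]
}}

```text
time_s: 4.65
position: [0.4953, 0.1473, 0.2344]
ee_rot: [0.686, 0.727, -0.001, 0.0]
ft_force: [0.3, -0.6, -2.1]
gripper_width: 0.029
gripper_force: 59.4
```

```bash
python3 - <<'E'
from h import *
s=ctrl.read_state();print(s["position"],s["ee_rot"],s["joints"],s["ft_force"])
C,im=shot("wrist","w2.png"); np.savez("w2.npz",K=C[0],R=C[1],t=C[2])
E
```

```text
[0.49528892 0.14725672 0.23435807] [ 6.86162040e-01  7.27448190e-01 -8.81724439e-04  9.50255691e-05] [-0.37443426  0.31864344  0.03902579  1.96007697 -0.01477875  0.86463193
 -0.26936739] [ 0.29527588 -0.63144543 -2.10092201]
```

View pics/w2.png

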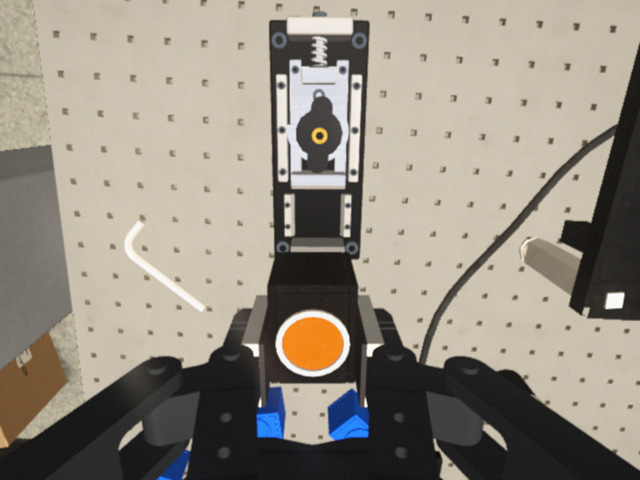

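The holder stands upright in the wrist picture: post at (320,25), knob screw at (320,135), nest floor around (318,215), fence top at (317,243). The held cube's ring is at (313,344).

```bash
python3 - <<'E'
from h import *
d=np.load("w2.npz"); C=(d["K"],d["R"],d["t"]); im=cv2.imread("pics/w2.png"); g=im.max(2); hsv=cv2.cvtColor(im,cv2.COLOR_BGR2HSV)
p=np.array([.49529,.14726,.23436]); T=R.from_quat([.686162,.727448,-.00088,.0001]).as_matrix(); toolhead=np.degrees(np.arctan2(T[1,0],T[0,0]))
def edge(rows,a,b,sgn,z,th=90):
    pts=[]
    for v in rows:
        l=cv2.GaussianBlur(g,(3,3),0)[v,a:b].astype(float); k=np.where((l[:-1]-th)*(l[1:]-th)<=0)[0]
        if len(k): k=k[0] if sgn<0 else k[-1]; pts.append((a+k+(l[k]-th)/(l[k]-l[k+1]+1e-9),v))
    W=ray(C,pts,z)[:,:2]; W=W
    q=np.polyfit(W[:,1],W[:,0],1); r=W[:,0]-np.polyval(q,W[:,1]); ok=abs(r)<.0012; q=np.polyfit(W[ok,1],W[ok,0],1)
    return q,ok.sum()
rows=range(50,225,5)
L,nl=edge(rows,255,290,-1,.01); Rr,nr=edge(rows,352,380,1,.01)
print("plate edges",L,nl,Rr,nr,"heads",[90-np.degrees(np.arctan(q[0])) for q in(L,Rr)],"tool x head",toolhead)
m=cv2.inRange(hsv,(18,120,120),(35,255,255)); m[:110]=0;m[160:]=0;m[:,:300]=0;m[:,340:]=0
M=cv2.moments(m,True); k=np.array([M["m10"],M["m01"]])/M["m00"]; kw=ray(C,k,.072)[0]; print("knob",k,kw)
print("midline x at knob y",(np.polyval(L,kw[1])+np.polyval(Rr,kw[1]))/2,"width",np.polyval(L,kw[1])-np.polyval(Rr,kw[1]))
for name,col,a,b,z in(("post",320,8,45,.034),("fence",318,230,262,.036)):
    l=g[a:b,col-12:col+12].mean(1); print(name,dict(zip(range(a,b),l.astype(int))))
m=cv2.inRange(hsv,(5,150,120),(18,255,255)); m[:290]=0;m[400:]=0
M=cv2.moments(m,True); o=np.array([M["m10"],M["m01"]])/M["m00"]; w=ray(C,o,p[2]-.0864+.0355)[0]; print("ring",o,"in tool",T.T@(w-p))
cv2.imwrite("pics/crop2.png",cv2.resize(im[5:265,250:390],None,fx=2.3,fy=2.3,interpolation=cv2.INTER_CUBIC))
E
```

```text
plate edges [-0.05397993  0.47613517] 35 [-0.05376909  0.54054167] 35 heads [np.float64(93.08982332679291), np.float64(93.07777825766144)] tool x head 93.34586289829997
knob [319.31491713 135.33149171] [0.49713159 0.21013497 0.072     ]
midline x at knob y 0.497017504318488 width -0.06445080477978515
post {8: np.int64(177), 9: np.int64(184), 10: np.int64(185), 11: np.int64(173), 12: np.int64(156), 13: np.int64(147), 14: np.int64(145), 15: np.int64(147), 16: np.int64(172), 17: np.int64(213), 18: np.int64(233), 19: np.int64(240), 20: np.int64(240), 21: np.int64(240), 22: np.int64(240), 23: np.int64(240), 24: np.int64(240), 25: np.int64(240), 26: np.int64(240), 27: np.int64(239), 28: np.int64(239), 29: np.int64(239), 30: np.int64(239), 31: np.int64(238), 32: np.int64(232), 33: np.int64(204), 34: np.int64(155), 35: np.int64(101), 36: np.int64(106), 37: np.int64(139), 38: np.int64(153), 39: np.int64(148), 40: np.int64(138), 41: np.int64(130), 42: np.int64(125), 43: np.int64(130), 44: np.int64(138)}
fence {230: np.int64(37), 231: np.int64(36), 232: np.int64(37), 233: np.int64(36), 234: np.int64(36), 235: np.int64(36), 236: np.int64(39), 237: np.int64(58), 238: np.int64(84), 239: np.int64(91), 240: np.int64(89), 241: np.int64(90), 242: np.int64(89), 243: np.int64(90), 244: np.int64(89), 245: np.int64(92), 246: np.int64(118), 247: np.int64(159), 248: np.int64(178), 249: np.int64(180), 250: np.int64(178), 251: np.int64(150), 252: np.int64(71), 253: np.int64(27), 254: np.int64(29), 255: np.int64(27), 256: np.int64(26), 257: np.int64(26), 258: np.int64(26), 259: np.int64(26), 260: np.int64(26), 261: np.int64(26)}
ring [312.26018556 343.08793868] in tool [0.00052024 0.00187113 0.05089724]
```

View pics/crop2.png

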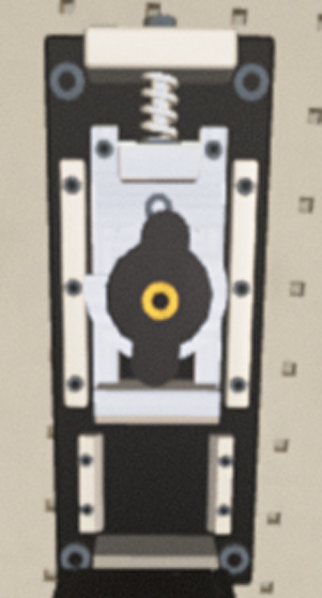

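The bar lies close to holder x, with the chamfers and jaw visible and the nest free. The cube is centred laterally in the grip but its ring measures 1.9 mm off in y, so the wrist camera has a lateral bias. I'll descend until the knob top is at about the ring's depth and measure the two relative to each other.

Call:
{"fn": "jog_arm", "kwargs": {
  "commands": [
    [[0,0,0.3],[0.004,0.003,0.03],0.02],
    [[0,0,0.3],[0.004,0.003,0.06],0.02],
    [[0,0,0.3],[0.004,0.003,0.09],0.02],
    [[0,0,0.3],[0.004,0.003,0.09],0.02],
    [[0,0,0.3],[0.004,0.003,0.09],0.02]
  ]
}}

```text
time_s: 5.32
position: [0.4989, 0.1527, 0.1457]
ee_rot: [0.688, 0.726, 0.0, 0.0]
ft_force: [0.3, -0.1, -0.9]
gripper_width: 0.0288
gripper_force: 59.4
```

```bash
cat > meas.py <<'E'
from h import *
import sys
s=ctrl.read_state();p=s["position"];T=R.from_quat(s["ee_rot"]).as_matrix();print(p,"tool head",np.degrees(np.arctan2(T[1,0],T[0,0])),"tilt",T[:,2])
C,im=shot("wrist",sys.argv[1]); im=im[:,:,::-1]; hsv=cv2.cvtColor(im.copy(),cv2.COLOR_BGR2HSV)
def cen(lo,hi,z,name):
    m=cv2.inRange(hsv,lo,hi); n,_,st,ce=cv2.connectedComponentsWithStats(m); i=1+np.argmax(st[1:,4]); w=ray(C,ce[i],z)[0]
    print(name,ce[i],st[i],"tool",T.T@(w-p)); return T.T@(w-p)
a=cen((18,120,120),(35,255,255),.072,"knob"); b=cen((5,150,120),(17,255,255),p[2]-.0864+.0355,"ring")
h=np.radians(93.08)-np.arctan2(T[1,0],T[0,0]); hx=np.array([np.cos(h),-np.sin(h)])
print("holder x in tool",hx,"cube->nest+2mm shift in tool xy",(a[:2]-.057*hx)-b[:2])
E
python3 meas.py w3.png
```

```text
[0.49886016 0.15274555 0.14573996] tool head 93.09139668685741 tilt [ 8.79435110e-04 -6.30067165e-07 -9.99999613e-01]
knob [310.42168675 164.53012048] [298 152  26  26 415] tool [0.05723752 0.00118207 0.07373828]
ring [312.32565657 343.10424242] [ 283  317   60   53 2475] tool [0.00050006 0.00190864 0.05090167]
holder x in tool [9.99999980e-01 1.98909708e-04] cube->nest+2mm shift in tool xy [-0.00026253 -0.0007379 ]
```

View pics/w3.png

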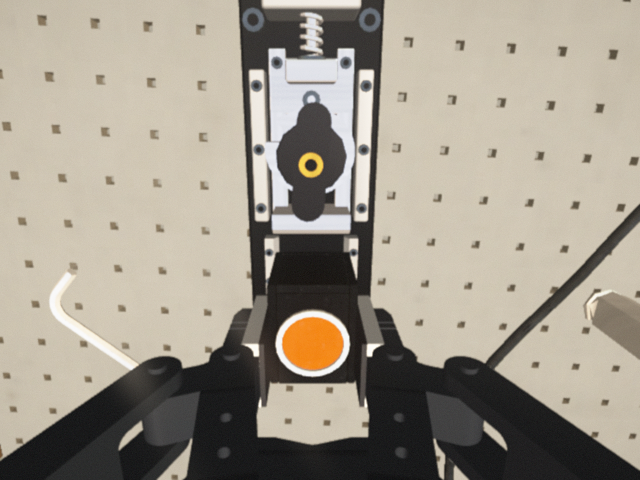

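The knob screw is at (310,165) and the held cube's ring at (312,343). They are within 1 mm of the wanted offset, so I'll make a small correction and lower gently.

Call:
{"fn": "jog_arm", "kwargs": {
  "commands": [
    [[0,0,0],[-0.0007,-0.0007,0.01],0.02],
    [[0,0,0],[-0.0007,-0.0007,0.02],0.02],
    [[0,0,0],[-0.0007,-0.0007,0.027],0.02],
    [[0,0,0],[-0.0007,-0.0007,0.034],0.02],
    [[0,0,0],[-0.0007,-0.0007,0.04],0.02],
    [[0,0,0],[-0.0007,-0.0007,0.045],0.02],
    [[0,0,0],[-0.0007,-0.0007,0.047],0.02],
    [[0,0,0],[-0.0007,-0.0007,0.047],0.02]
  ]
}}

```text
time_s: 6.38
position: [0.4973, 0.1523, 0.0976]
ee_rot: [0.687, 0.726, -0.0, -0.0]
ft_force: [0.9, -4.3, -2.4]
gripper_width: 0.0285
gripper_force: 59.4
```

Call:
{"fn": "jog_arm", "kwargs": {
  "commands": [
    [[0,0,0],[-0.001,0,0],0.02],
    [[0,0,0],[-0.001,0,0.001],0.02],
    [[0,0,0],[-0.001,0,0.0015],0.02],
    [[0,0,0],[-0.001,0,0.0015],0.02]
  ]
}}

```text
time_s: 6.88
position: [0.4977, 0.1521, 0.0965]
ee_rot: [0.687, 0.727, 0.0, 0.0]
ft_force: [0.2, -1.4, -0.1]
gripper_width: 0.0286
gripper_force: 59.5
```

Call:
{"fn": "jog_arm", "kwargs": {
  "commands": [
    [[0,0,0],[0,0,0.001],0.02],
    [[0,0,0],[0,0,0.001],0.02],
    [[0,0,0],[0,0,0.001],0.034],
    [[0,0,0],[0,0,0.001],0.04],
    [[0,0,0],[0,0,0.001],0.05],
    [[0,0,0],[0,0,0.001],0.05],
    [[0,0,0],[0,0,0.001],0.05]
  ]
}}

```text
time_s: 7.75
position: [0.4976, 0.1519, 0.0953]
ee_rot: [0.687, 0.727, -0.0, -0.0]
ft_force: [0.4, 0.8, -0.1]
gripper_width: 0.0497
gripper_force: 0.0
```

Call:
{"fn": "jog_arm", "kwargs": {
  "commands": [
    [[0,0,0],[0,0,-0.02],0.05],
    [[0,0,0],[0,0,-0.06],0.05],
    [[0,0,0],[0,0,-0.1],0.05],
    [[0,0,0],[0.03,0,-0.1],0.05],
    [[0,0,0],[0.059,0,-0.1],0.05],
    [[0,0,0],[0.059,0,-0.1],0.05],
    [[0,0,0],[0.059,0,-0.1],0.05]
  ]
}}

```text
time_s: 8.62
position: [0.4942, 0.21, 0.1951]
ee_rot: [0.687, 0.726, -0.0, 0.0]
ft_force: [-0.6, 0.5, 0.4]
gripper_width: 0.0504
gripper_force: 0.0
```

```bash
python3 - <<'E'
from h import *
s=ctrl.read_state();p=s["position"];T=R.from_quat(s["ee_rot"]).as_matrix();print(p,s["joints"],"head",np.degrees(np.arctan2(T[1,0],T[0,0])),s["ft_force"])
C,im=shot("wrist","w4.png"); hsv=cv2.cvtColor(im,cv2.COLOR_RGB2HSV)
def cen(lo,hi,z,name,v0):
    m=cv2.inRange(hsv,lo,hi); n,_,st,ce=cv2.connectedComponentsWithStats(m); i=1+np.argmax(st[1:,4]); w=ray(C,ce[i],z)[0]
    print(name,ce[i],st[i],w,"tool",T.T@(w-p)); return w
k=cen((18,120,120),(35,255,255),.072,"knob",0); r=cen((5,150,120),(17,255,255),.0455,"ring",0)
hx=np.array([np.cos(np.radians(93.08)),np.sin(np.radians(93.08))]);d=(r-k)[:2]; print("cube in holder x,y",.013+d@hx,d@np.array([-hx[1],hx[0]]))
E
```

```text
[0.49417275 0.21003153 0.19514041] [-0.46853943  0.40668928  0.01996198  1.93918339 -0.01028288  0.79663931
 -0.38762318] head 93.17344202284325 [-0.64044307  0.50398905  0.39299751]
knob [314.45641026 267.33333333] [306 259  18  17 195] [0.49710811 0.21002816 0.072     ] tool [-6.52092616e-05  2.99818466e-03  1.23138878e-01]
ring [313.04924761 339.77975376] [297 326  33  29 731] [0.49970878 0.15264181 0.0455    ] tool [-0.05748584  0.00243258  0.14968614]
cube in holder x,y -0.04444318253240903 0.0004864753626577903
```

View pics/w4.png

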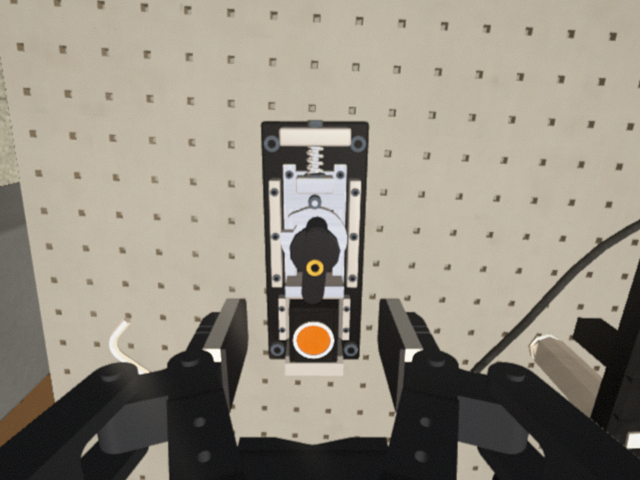

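The cube stands in the nest (ring at (313,340), holder x about -44.4, y about 0.5 mm) and is let go. The bar runs from (312,297) to (317,220) through the screw at (314,267), about 4° clockwise of the tool. Next I'll descend onto the knob.

Call:
{"fn": "jog_arm", "kwargs": {
  "commands": [
    [[0,0,4],[0,0.0006,0.02],0.045],
    [[0,0,4],[0,0.0006,0.04],0.045],
    [[0,0,4],[0,0.0006,0.055],0.04],
    [[0,0,4],[0,0.0006,0.066],0.03],
    [[0,0,4],[0,0.0006,0.066],0.025],
    [[0,0,4],[0,0.0006,0.066],0.02],
    [[0,0,4],[0,0.0006,0.066],0.018],
    [[0,0,4],[0,0.0006,0.066],0.016]
  ]
}}

```text
time_s: 9.68
position: [0.4952, 0.211, 0.1299]
ee_rot: [0.712, 0.702, 0.0, 0.0]
ft_force: [0.8, 0.5, -0.2]
gripper_width: 0.0159
gripper_force: 0.0
```

```bash
cat > st.py <<'E'
from h import *
s=ctrl.read_state();T=R.from_quat(s["ee_rot"]).as_matrix()
print(s["time_s"],s["position"].round(4),"head",np.degrees(np.arctan2(T[1,0],T[0,0])).round(2),"F",s["ft_force"].round(2),"M",s["torque"].round(3),"w",s["gripper_width"].round(4),s["gripper_force"],"q7",s["joints"][6].round(3))
E
python3 st.py
```

```text
Traceback (most recent call last):
  File "st.py", line 3, in <module>
    print(s["time_s"],s["position"].round(4),"head",np.degrees(np.arctan2(T[1,0],T[0,0])).round(2),"F",s["ft_force"].round(2),"M",s["torque"].round(3),"w",s["gripper_width"].round(4),s["gripper_force"],"q7",s["joints"][6].round(3))
                                                                                                                                                           ^^^^^^^^^^^^^^^^^^^^^^^^
AttributeError: 'float' object has no attribute 'round'
```

Call:
{"fn": "jog_arm", "kwargs": {
  "commands": [
    [[0,0,0],[0,0,0],0.014],
    [[0,0,0],[0,0,0],0.012],
    [[0,0,0],[0,0,0],0.01],
    [[0,0,0],[0,0,0],0.008],
    [[0,0,0],[0,0,0],0.008],
    [[0,0,0],[0,0,0],0.008]
  ]
}}

```text
time_s: 10.42
position: [0.4952, 0.2109, 0.1298]
ee_rot: [0.712, 0.702, 0.0, 0.0]
ft_force: [-0.2, -1.4, 4.3]
gripper_width: 0.0102
gripper_force: 59.0
```

```bash
sed -i 's/s\["gripper_width"\].round(4)/round(s["gripper_width"],4)/' st.py; python3 st.py
```

```text
10.425 [0.4952 0.2109 0.1298] head 89.18 F [-0.22 -1.36  4.34] M [-0.105  0.131 -0.031] w 0.0102 59.01666820049286 q7 -0.446
```

Call:
{"fn": "jog_arm", "kwargs": {
  "commands": [
    [[0,0,2],[0,0,0],0.008],
    [[0,0,4],[0,0,0],0.008],
    [[0,0,6],[0,0,0],0.008],
    [[0,0,8],[0,0,0],0.008],
    [[0,0,8],[0,0,0],0.008]
  ]
}}

```text
time_s: 11.05
position: [0.4952, 0.2109, 0.1298]
ee_rot: [0.759, 0.651, 0.0, 0.0]
ft_force: [-0.4, -0.9, 5.8]
gripper_width: 0.0101
gripper_force: 59.1
```

```bash
python3 st.py
```

```text
11.05 [0.4952 0.2109 0.1298] head 81.18 F [-0.4  -0.89  5.77] M [-0.164  0.144 -0.016] w 0.0101 59.125558733940125 q7 -0.562
```

Call:
{"fn": "jog_arm", "kwargs": {
  "commands": [
    [[0,0,2],[0,0,0],0.008],
    [[0,0,4],[0,0,0],0.008],
    [[0,0,6],[0,0,0],0.008],
    [[0,0,8],[0,0,0],0.008],
    [[0,0,8],[0,0,0],0.008]
  ]
}}

```text
time_s: 11.68
position: [0.4952, 0.2109, 0.1298]
ee_rot: [0.803, 0.596, 0.0, 0.0]
ft_force: [-0.1, -0.8, 5.7]
gripper_width: 0.01
gripper_force: 59.1
```

```bash
python3 st.py
```

```text
11.675 [0.4952 0.2109 0.1298] head 73.17 F [-0.09 -0.76  5.68] M [-0.163  0.104 -0.047] w 0.01 59.13234293460846 q7 -0.677
```

Call:
{"fn": "jog_arm", "kwargs": {
  "commands": [
    [[0,0,1.5],[0,0,0],0.008],
    [[0,0,3],[0,0,0],0.008],
    [[0,0,4.5],[0,0,0],0.008]
  ]
}}

```text
time_s: 12.05
position: [0.4951, 0.2109, 0.1298]
ee_rot: [0.826, 0.564, 0.0, 0.0]
ft_force: [-1.0, -1.0, 5.7]
gripper_width: 0.0103
gripper_force: 59.1
```

```bash
python3 st.py
```

```text
12.05 [0.4951 0.2109 0.1298] head 68.66 F [-0.96 -1.    5.68] M [-0.15   0.114  0.098] w 0.0103 59.11336362361908 q7 -0.742
```

Call:
{"fn": "jog_arm", "kwargs": {
  "commands": [
    [[0,0,1.5],[0,0,0],0.008],
    [[0,0,3],[0,0,0],0.008],
    [[0,0,4.5],[0,0,0],0.008]
  ]
}}

```text
time_s: 12.42
position: [0.4951, 0.2109, 0.1298]
ee_rot: [0.847, 0.531, 0.0, 0.0]
ft_force: [-1.5, -0.5, 5.1]
gripper_width: 0.0102
gripper_force: 59.1
```

```bash
python3 st.py
```

```text
12.425 [0.4951 0.2109 0.1298] head 64.17 F [-1.49 -0.5   5.14] M [-0.114  0.112  0.1  ] w 0.0102 59.143227338790894 q7 -0.806
```

Call:
{"fn": "jog_arm", "kwargs": {
  "commands": [
    [[0,0,1.5],[0,0,0],0.008],
    [[0,0,3],[0,0,0],0.008],
    [[0,0,4.5],[0,0,0],0.008]
  ]
}}

```text
time_s: 12.8
position: [0.4951, 0.2109, 0.1298]
ee_rot: [0.867, 0.498, 0.0, 0.0]
ft_force: [-0.8, -0.6, 6.6]
gripper_width: 0.0103
gripper_force: 59.2
```

```bash
python3 st.py
```

```text
12.8 [0.4951 0.2109 0.1298] head 59.67 F [-0.77 -0.6   6.58] M [-0.151  0.126  0.151] w 0.0103 59.16787147521973 q7 -0.871
```

Torque is rising to 0.15, so the lift ramp is under way. I'll continue in small steps.

Call:
{"fn": "jog_arm", "kwargs": {
  "commands": [
    [[0,0,1.5],[0,0,0],0.008],
    [[0,0,3],[0,0,0],0.008],
    [[0,0,4.5],[0,0,0],0.008]
  ]
}}

```text
time_s: 13.18
position: [0.4951, 0.2109, 0.1298]
ee_rot: [0.886, 0.463, 0.0, 0.0]
ft_force: [-0.5, -0.4, 5.3]
gripper_width: 0.0106
gripper_force: 59.2
```

```bash
python3 st.py
```

```text
13.175 [0.4951 0.2109 0.1298] head 55.18 F [-0.49 -0.41  5.28] M [-0.145  0.177  0.209] w 0.0106 59.171587228775024 q7 -0.935
```

Call:
{"fn": "jog_arm", "kwargs": {
  "commands": [
    [[0,0,1],[0,0,0],0.008],
    [[0,0,2],[0,0,0],0.008]
  ]
}}

```text
time_s: 13.42
position: [0.4951, 0.2109, 0.1298]
ee_rot: [0.894, 0.448, 0.0, 0.0]
ft_force: [-1.0, -0.4, 5.6]
gripper_width: 0.0106
gripper_force: 59.2
```

```bash
python3 - <<'E'
exec(open("st.py").read())
C,im=shot("wrist","w5.png")
E
```

```text
13.425 [0.4951 0.2109 0.1298] head 53.2 F [-1.04 -0.43  5.58] M [-0.166  0.192  0.232] w 0.0106 59.17457699775696 q7 -0.964
```

View pics/w5.png

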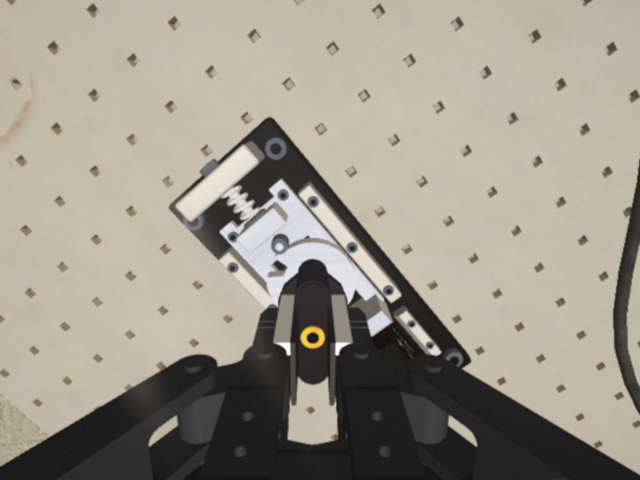

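The roller is at (281,243) and the cam's notch is still just counter-clockwise of it, near (270,268). The bar is aligned with the fingers, so the edge is still ahead.

Call:
{"fn": "jog_arm", "kwargs": {
  "commands": [
    [[0,0,1.5],[0,0,0],0.008],
    [[0,0,3],[0,0,0],0.008]
  ]
}}

```text
time_s: 13.72
position: [0.4951, 0.2109, 0.1298]
ee_rot: [0.906, 0.424, 0.0, 0.0]
ft_force: [0.3, 0.4, 6.2]
gripper_width: 0.0105
gripper_force: 59.2
```

```bash
python3 st.py
```

```text
13.725 [0.4951 0.2109 0.1298] head 50.18 F [0.29 0.41 6.24] M [-0.166  0.214  0.251] w 0.0105 59.17843401432037 q7 -1.007
```

```bash
python3 - <<'E'
from h import *
im=cv2.imread("pics/w5.png"); cv2.imwrite("pics/crop5.png",cv2.resize(im[215:345,215:375],None,fx=4.5,fy=4.5,interpolation=cv2.INTER_CUBIC))
E
```

```text
(no output)
```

View pics/crop5.png

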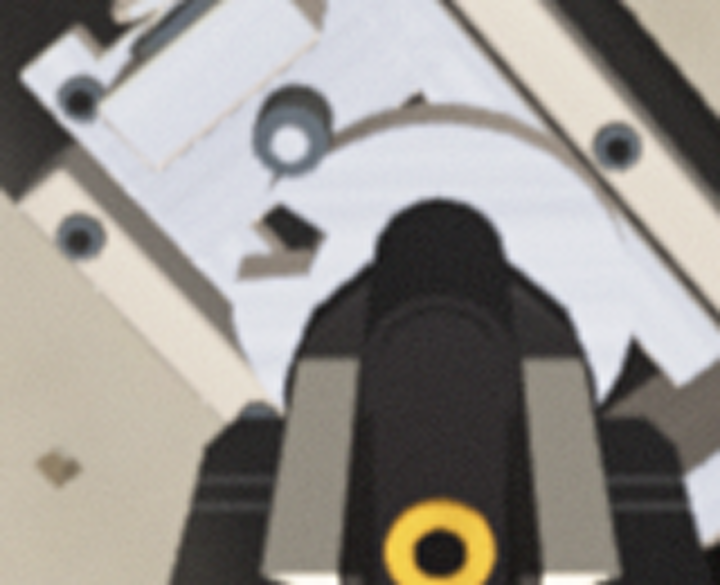

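The crop shows the roller (290,140) still on the rim, with the notch's edge near (265,215), roughly 15–20° of turn ahead. That agrees with the torque rise, so I'll continue in 3–4° steps.

Call:
{"fn": "jog_arm", "kwargs": {
  "commands": [
    [[0,0,1.5],[0,0,0],0.008],
    [[0,0,3],[0,0,0],0.008],
    [[0,0,4],[0,0,0],0.008]
  ]
}}

```text
time_s: 14.1
position: [0.4951, 0.211, 0.1298]
ee_rot: [0.92, 0.392, 0.0, 0.0]
ft_force: [-1.4, -0.6, 5.3]
gripper_width: 0.0103
gripper_force: 59.2
```

```bash
python3 st.py
```

```text
14.1 [0.4951 0.211  0.1298] head 46.19 F [-1.38 -0.64  5.34] M [-0.17   0.159  0.15 ] w 0.0103 59.16627109050751 q7 -1.064
```

Call:
{"fn": "jog_arm", "kwargs": {
  "commands": [
    [[0,0,1.5],[0,0,0],0.008],
    [[0,0,3],[0,0,0],0.008]
  ]
}}

```text
time_s: 14.35
position: [0.4951, 0.2109, 0.1298]
ee_rot: [0.93, 0.368, 0.0, -0.0]
ft_force: [-1.2, 0.0, 5.1]
gripper_width: 0.0105
gripper_force: 59.2
```

```bash
python3 st.py
```

```text
14.35 [0.4951 0.2109 0.1298] head 43.17 F [-1.18  0.03  5.13] M [-0.188  0.164  0.199] w 0.0105 59.18181002140045 q7 -1.107
```

Call:
{"fn": "jog_arm", "kwargs": {
  "commands": [
    [[0,0,1.5],[0,0,0],0.008],
    [[0,0,3],[0,0,0],0.008]
  ]
}}

```text
time_s: 14.6
position: [0.4951, 0.2109, 0.1298]
ee_rot: [0.939, 0.343, 0.0, -0.0]
ft_force: [-0.7, -0.9, 4.9]
gripper_width: 0.0103
gripper_force: 59.2
```

```bash
python3 st.py
```

```text
14.6 [0.4951 0.2109 0.1298] head 40.17 F [-0.7  -0.93  4.94] M [-0.139  0.177  0.109] w 0.0103 59.16937530040741 q7 -1.15
```

Call:
{"fn": "jog_arm", "kwargs": {
  "commands": [
    [[0,0,1.5],[0,0,0],0.008],
    [[0,0,3],[0,0,0],0.008]
  ]
}}

```text
time_s: 14.85
position: [0.4951, 0.2109, 0.1298]
ee_rot: [0.948, 0.319, 0.0, -0.0]
ft_force: [-1.0, -0.1, 6.1]
gripper_width: 0.0103
gripper_force: 59.2
```

```bash
python3 st.py
```

```text
14.85 [0.4951 0.2109 0.1298] head 37.15 F [-1.03 -0.1   6.12] M [-0.194  0.078 -0.031] w 0.0103 59.155914187431335 q7 -1.193
```

The pull has set in: torque is down from +0.15 to -0.03, with the edge near heading 39°. I'll keep going gently.

Call:
{"fn": "jog_arm", "kwargs": {
  "commands": [
    [[0,0,1.5],[0,0,0],0.008],
    [[0,0,3],[0,0,0],0.008]
  ]
}}

```text
time_s: 15.1
position: [0.4951, 0.2109, 0.1298]
ee_rot: [0.956, 0.294, 0.0, -0.0]
ft_force: [-1.1, -0.9, 5.2]
gripper_width: 0.0101
gripper_force: 59.2
```

```bash
python3 st.py
```

```text
15.1 [0.4951 0.2109 0.1298] head 34.14 F [-1.13 -0.86  5.24] M [-0.15   0.142  0.002] w 0.0101 59.16251242160797 q7 -1.236
```

Call:
{"fn": "jog_arm", "kwargs": {
  "commands": [
    [[0,0,1.5],[0,0,0],0.008],
    [[0,0,2.5],[0,0,0],0.008]
  ]
}}

```text
time_s: 15.35
position: [0.4951, 0.2109, 0.1298]
ee_rot: [0.962, 0.273, 0.0, -0.0]
ft_force: [-0.8, -0.4, 5.9]
gripper_width: 0.0105
gripper_force: 59.2
```

```bash
python3 st.py
```

```text
15.35 [0.4951 0.2109 0.1298] head 31.64 F [-0.77 -0.36  5.93] M [-0.125  0.069 -0.097] w 0.0105 59.157970547676086 q7 -1.272
```

Call:
{"fn": "jog_arm", "kwargs": {
  "commands": [
    [[0,0,1.5],[0,0,0],0.008],
    [[0,0,2.5],[0,0,0],0.008]
  ]
}}

```text
time_s: 15.6
position: [0.4951, 0.211, 0.1298]
ee_rot: [0.968, 0.252, 0.0, -0.0]
ft_force: [-0.5, -0.9, 5.9]
gripper_width: 0.0103
gripper_force: 59.1
```

```bash
python3 st.py
```

```text
15.6 [0.4951 0.211  0.1298] head 29.15 F [-0.54 -0.87  5.93] M [-0.107  0.139 -0.023] w 0.0103 59.148486256599426 q7 -1.308
```

Call:
{"fn": "jog_arm", "kwargs": {
  "commands": [
    [[0,0,1],[0,0,0],0.008],
    [[0,0,2],[0,0,0],0.008]
  ]
}}

```text
time_s: 15.85
position: [0.4951, 0.2109, 0.1298]
ee_rot: [0.972, 0.235, 0.0, -0.0]
ft_force: [-1.3, -0.1, 5.6]
gripper_width: 0.0104
gripper_force: 59.2
```

```bash
python3 st.py
```

```text
15.85 [0.4951 0.2109 0.1298] head 27.16 F [-1.34 -0.13  5.64] M [-0.046  0.122  0.1  ] w 0.0104 59.155529737472534 q7 -1.336
```

Torque is back to small positive (friction only), so the roller should be in. I'll release, back off to the earlier view pose and compare the cube and jaw positions numerically.

Call:
{"fn": "jog_arm", "kwargs": {
  "commands": [
    [[0,0,0],[0,0,0],0.014],
    [[0,0,0],[0,0,0],0.025],
    [[0,0,0],[0,0,0],0.05],
    [[0,0,0],[0,0,0],0.05],
    [[0,0,0],[0,0,-0.03],0.05],
    [[0,0,0],[0,0,-0.065],0.05],
    [[0,0,-8],[0,0,-0.065],0.05],
    [[0,0,-16],[0,0,-0.065],0.05]
  ]
}}

```text
time_s: 16.85
position: [0.4951, 0.211, 0.1951]
ee_rot: [0.929, 0.37, 0.001, -0.0]
ft_force: [-0.2, -0.0, 0.3]
gripper_width: 0.0501
gripper_force: 0.0
```

Call:
{"fn": "jog_arm", "kwargs": {
  "commands": [
    [[0,0,-10],[0,0,0],0.05],
    [[0,0,-20],[0,0,0],0.05],
    [[0,0,-30],[0,0,0],0.05],
    [[0,0,-40],[0,0,0],0.05],
    [[0,0,-50],[0,0,0],0.05],
    [[0,0,-50],[0,0,0],0.05],
    [[0,0,-50],[0,0,0],0.05]
  ]
}}

```text
time_s: 17.73
position: [0.4949, 0.2106, 0.1944]
ee_rot: [0.689, 0.725, -0.0, -0.0]
ft_force: [-0.5, -0.6, -0.1]
gripper_width: 0.0501
gripper_force: 0.0
```

```bash
cat > chk.py <<'E'
from h import *
import sys
exec(open("st.py").read()); p=s["position"]
C,im=shot("wrist",sys.argv[1]); hsv=cv2.cvtColor(im,cv2.COLOR_RGB2HSV); g=im.max(2)
def cen(lo,hi,z):
    m=cv2.inRange(hsv,lo,hi); n,_,st,ce=cv2.connectedComponentsWithStats(m); i=1+np.argmax(st[1:,4]); return ray(C,ce[i],z)[0],ce[i]
k,kp=cen((18,120,120),(35,255,255),.072); r,rp=cen((5,150,120),(17,255,255),.0455)
hx=np.array([np.cos(np.radians(93.08)),np.sin(np.radians(93.08))]);hy=np.array([-hx[1],hx[0]]);d=(r-k)[:2]; print(kp,rp,"cube in holder x,y",.013+d@hx,d@hy)
# brightness along holder x at y=+-14 mm, z=.035 (jaw pad), and y=0 cube gap
for y in(-.012,0.012):
    xs=np.arange(-.034,-.010,.001); P=[np.r_[k[:2]+hx*(x-.013)+hy*y,.034] for x in xs]; uv=proj(C,P).round().astype(int)
    print(y,dict(zip((xs*1000).round().astype(int).tolist(),[int(g[b,a]) for a,b in uv])))
E
python3 chk.py w6.png; python3 - <<'E'
E
```

```text
17.725 [0.4949 0.2106 0.1944] head 92.98 F [-0.52 -0.59 -0.08] M [ 0.03  -0.03  -0.025] w 0.0501 0.0 q7 -0.36
[312.89583333 269.11458333] [312.09833795 346.00138504] cube in holder x,y -0.04756127249538828 0.0004615907240474845
-0.012 {-34: 35, -33: 37, -32: 35, -31: 33, -30: 32, -29: 28, -28: 29, -27: 27, -26: 78, -25: 163, -24: 198, -23: 224, -22: 222, -21: 226, -20: 225, -19: 224, -18: 220, -17: 139, -16: 113, -15: 108, -14: 111, -13: 111, -12: 113, -11: 105}
0.012 {-34: 44, -33: 44, -32: 37, -31: 31, -30: 26, -29: 26, -28: 29, -27: 27, -26: 74, -25: 162, -24: 201, -23: 221, -22: 223, -21: 227, -20: 226, -19: 226, -18: 219, -17: 139, -16: 114, -15: 99, -14: 75, -13: 51, -12: 48, -11: 42}
```

```bash
python3 - <<'E'
import cv2,numpy as np
for f in("w4","w6"):
    g=cv2.imread(f"pics/{f}.png").max(2).astype(float)
    for c in(293,330):
        l=g[:,c-1:c+2].mean(1); th=130
        print(f,c,[(round(v+(l[v]-th)/(l[v]-l[v+1]),1),"+" if l[v+1]>th else "-") for v in range(110,385) if (l[v]-th)*(l[v+1]-th)<0])
E
```

```text
w4 293 [(np.float64(120.7), '-'), (np.float64(127.4), '+'), (np.float64(145.5), '-'), (np.float64(163.7), '+'), (np.float64(212.0), '-'), (np.float64(212.0), '+'), (np.float64(237.7), '-'), (np.float64(263.0), '+'), (np.float64(275.9), '-'), (np.float64(285.4), '+'), (np.float64(298.4), '-'), (np.float64(334.5), '+'), (np.float64(344.9), '-'), (np.float64(362.1), '+')]
w4 330 [(np.float64(120.7), '-'), (np.float64(127.6), '+'), (np.float64(145.7), '-'), (np.float64(170.7), '+'), (np.float64(175.2), '-'), (np.float64(177.0), '+'), (np.float64(231.3), '-'), (np.float64(285.4), '+'), (np.float64(298.4), '-'), (np.float64(328.9), '+'), (np.float64(350.4), '-'), (np.float64(362.3), '+'), (np.float64(382.0), '-')]
w6 293 [(np.float64(122.0), '-'), (np.float64(128.9), '+'), (np.float64(147.3), '-'), (np.float64(170.9), '+'), (np.float64(237.1), '-'), (np.float64(291.6), '+'), (np.float64(304.4), '-'), (np.float64(338.4), '+'), (np.float64(353.2), '-'), (np.float64(367.8), '+')]
w6 330 [(np.float64(122.1), '-'), (np.float64(128.9), '+'), (np.float64(147.3), '-'), (np.float64(176.6), '+'), (np.float64(234.1), '-'), (np.float64(278.1), '+'), (np.float64(280.5), '-'), (np.float64(291.6), '+'), (np.float64(304.4), '-'), (np.float64(336.4), '+'), (np.float64(355.1), '-'), (np.float64(367.8), '+'), (np.float64(383.6), '-')]
```

```bash
python3 - <<'E'
from h import *
C=cam("wrist"); hx=np.array([np.cos(np.radians(93.08)),np.sin(np.radians(93.08))])
X=lambda v,z:ray(C,[[312,v]],z)[0][:2]@hx*1000
post=X(138.1,.034)
for n,v,z in(("post out/in",128.9,.034),("",147.3,.034),("jaw now",304.4,.032),("jaw before",300.0,.032),("jaw back now",291.6,.035),("back before",287.1,.035),("knob",269.1,.072),("cube ring",346.0,.0455),("ring before",341.4,.0455),("cube -x top edge now",367.8,.044),("before",363.8,.044),("fence outer",383.6,.036)): print(n,75+X(v,z)-post)
E
```

```text
post out/in 79.87778655026577
 70.05884759931993
jaw now -26.442090002731504
jaw before -23.41750709980616
jaw back now -16.34005598602988
back before -13.34801615366868
knob 12.817477332767538
cube ring -47.755860702641144
ring before -44.57183004986567
cube -x top edge now -64.21360285165017
before -61.32205578476325
fence outer -81.76986530133891
```

The cube and jaw have moved about 3 mm of the expected 4: the jaw face is at about -26 mm and the cube edge at about -64.2 mm. The roller looks not quite home, so I'll re-grip at the same heading and turn a little further.

Call:
{"fn": "jog_arm", "kwargs": {
  "commands": [
    [[0,0,10],[0,0,0],0.05],
    [[0,0,20],[0,0,0],0.05],
    [[0,0,30],[0,0,0],0.05],
    [[0,0,40],[0,0,0],0.05],
    [[0,0,50],[0,0,0],0.05],
    [[0,0,60],[0,0,0],0.05],
    [[0,0,65.8],[0,0,0],0.05],
    [[0,0,65.8],[0,0,0],0.05]
  ]
}}

```text
time_s: 18.77
position: [0.4948, 0.211, 0.1944]
ee_rot: [0.972, 0.237, 0.0, 0.0]
ft_force: [-0.0, 0.3, 0.1]
gripper_width: 0.0506
gripper_force: 0.0
```

```bash
python3 st.py
```

```text
18.775 [0.4948 0.211  0.1944] head 27.38 F [-0.01  0.32  0.11] M [-0.022  0.06  -0.012] w 0.0506 0.0 q7 -1.375
```

Call:
{"fn": "jog_arm", "kwargs": {
  "commands": [
    [[0,0,0.2],[0,0,0.03],0.04],
    [[0,0,0.2],[0,0,0.055],0.03],
    [[0,0,0.2],[0,0,0.0646],0.025],
    [[0,0,0.2],[0,0,0.0646],0.018],
    [[0,0,0.2],[0,0,0.0646],0.014],
    [[0,0,0.2],[0,0,0.0646],0.01],
    [[0,0,0.2],[0,0,0.0646],0.008],
    [[0,0,0.2],[0,0,0.0646],0.008]
  ]
}}

```text
time_s: 19.77
position: [0.4956, 0.2112, 0.1309]
ee_rot: [0.972, 0.235, 0.001, -0.0]
ft_force: [-1.1, -0.3, 6.9]
gripper_width: 0.0109
gripper_force: 59.8
```

```bash
python3 st.py
```

```text
19.775 [0.4956 0.2112 0.1309] head 27.19 F [-1.09 -0.31  6.87] M [-0.089  0.263 -0.002] w 0.0109 59.77334260940552 q7 -1.335
```

Call:
{"fn": "jog_arm", "kwargs": {
  "commands": [
    [[0,0,0.7],[0,0,0],0.008],
    [[0,0,1.4],[0,0,0],0.008]
  ]
}}

```text
time_s: 20.02
position: [0.4956, 0.2111, 0.1309]
ee_rot: [0.975, 0.223, 0.001, -0.0]
ft_force: [-2.0, -1.1, 6.2]
gripper_width: 0.0102
gripper_force: 59.9
```

```bash
python3 st.py
```

```text
20.025 [0.4956 0.2111 0.1309] head 25.77 F [-1.99 -1.11  6.17] M [-0.105  0.247 -0.039] w 0.0102 59.87766623497009 q7 -1.355
```

Call:
{"fn": "jog_arm", "kwargs": {
  "commands": [
    [[0,0,0.8],[0,0,0],0.008],
    [[0,0,1.5],[0,0,0],0.008]
  ]
}}

```text
time_s: 20.27
position: [0.4955, 0.2112, 0.1309]
ee_rot: [0.978, 0.21, 0.001, -0.0]
ft_force: [-1.3, -0.1, 5.9]
gripper_width: 0.0103
gripper_force: 59.9
```

```bash
python3 st.py
```

```text
20.275 [0.4955 0.2112 0.1309] head 24.27 F [-1.25 -0.08  5.9 ] M [-0.108  0.288  0.013] w 0.0103 59.880326986312866 q7 -1.377
```

Call:
{"fn": "jog_arm", "kwargs": {
  "commands": [
    [[0,0,0],[0,0,0],0.014],
    [[0,0,0],[0,0,0],0.025],
    [[0,0,0],[0,0,0],0.05],
    [[0,0,0],[0,0,0],0.05],
    [[0,0,0],[0,0,-0.03],0.05],
    [[0,0,0],[0,0,-0.065],0.05],
    [[0,0,-9],[0,0,-0.065],0.05],
    [[0,0,-18],[0,0,-0.065],0.05]
  ]
}}

```text
time_s: 21.28
position: [0.4951, 0.211, 0.1954]
ee_rot: [0.932, 0.363, 0.001, -0.0]
ft_force: [0.1, -0.7, 0.1]
gripper_width: 0.05
gripper_force: 0.0
```

Call:
{"fn": "jog_arm", "kwargs": {
  "commands": [
    [[0,0,-10],[0,0,0],0.05],
    [[0,0,-20],[0,0,0],0.05],
    [[0,0,-30],[0,0,0],0.05],
    [[0,0,-40],[0,0,0],0.05],
    [[0,0,-51],[0,0,0],0.05],
    [[0,0,-51],[0,0,0],0.05],
    [[0,0,-51],[0,0,0],0.05]
  ]
}}

```text
time_s: 22.15
position: [0.495, 0.2107, 0.1947]
ee_rot: [0.688, 0.726, -0.0, -0.0]
ft_force: [0.1, -0.0, 0.1]
gripper_width: 0.0499
gripper_force: 0.0
```

```bash
python3 chk.py w7.png | head -2; python3 - <<'E'
from h import *
C=cam("wrist"); g=cv2.imread("pics/w7.png").max(2).astype(float)
hx=np.array([np.cos(np.radians(93.08)),np.sin(np.radians(93.08))]); X=lambda v,z:ray(C,[[312,v]],z)[0][:2]@hx*1000
for c in(293,330):
    l=g[:,c-1:c+2].mean(1); th=130
    E=[v+(l[v]-th)/(l[v]-l[v+1]) for v in range(110,395) if (l[v]-th)*(l[v+1]-th)<0]; print(np.round(E,1))
    p=75-X((E[1]+E[2])/2,.034); print([(round(v,1),round(p+X(v,.032),2)) for v in E if 280<v<320],"cube edge",[round(p+X(v,.044),2) for v in E if 358<v<376])
E
```

```text
22.15 [0.495  0.2107 0.1947] head 93.07 F [ 0.08 -0.02  0.11] M [ 0.006  0.02  -0.064] w 0.0499 0.0 q7 -0.356
[312.96410256 268.87692308] [311.90784044 345.58046768] cube in holder x,y -0.0474855233017023 0.000519036893550418
[122.1 128.8 147.2 170.5 237.1 291.2 304.1 337.8 353.2 367.3]
[(np.float64(291.2), np.float64(-17.6)), (np.float64(304.1), np.float64(-26.41))] cube edge [np.float64(-64.12)]
[122.  128.9 147.3 176.7 233.5 277.5 280.7 291.4 304.1 336.3 354.5 367.4
 383.3 386.5]
[(np.float64(280.7), np.float64(-10.52)), (np.float64(291.4), np.float64(-17.74)), (np.float64(304.1), np.float64(-26.39))] cube edge [np.float64(-64.2)]
```

The jaw and cube did not move between the two stops (27.2° and 24.3°), and torque was about zero. That means the jaw rests on the cube with the roller loose. One numeric check that the bar really turned between the two looks.

```bash
python3 - <<'E'
from h import *
C=cam("wrist"); hx=np.array([np.cos(np.radians(93.08)),np.sin(np.radians(93.08))]); hy=np.array([-hx[1],hx[0]])
for f,kp in(("w6",(312.9,269.1)),("w7",(312.96,268.88))):
    g=cv2.imread(f"pics/{f}.png").max(2); k=ray(C,[kp],.071)[0]
    for lo,hi in((-160,-20),(20,160)):
        res=[]
        for r in(.017,.0185,.02):
            a=np.radians(np.arange(lo,hi,1.)); P=[np.r_[k[:2]+r*(np.cos(t)*hx+np.sin(t)*hy),.071] for t in a]; uv=proj(C,P).astype(np.float32)
            v=cv2.remap(g,uv[None,:,0],uv[None,:,1],cv2.INTER_LINEAR)[0]; d=np.degrees(a)[v<60]; res.append((len(d),round(float(np.mean(d)),1) if len(d) else None))
        print(f,lo,res)
E
```

```text
w6 -160 [(62, -52.4), (60, -53.4), (53, -59.6)]
w6 20 [(89, 79.3), (44, 83.0), (19, 86.8)]
w7 -160 [(63, -52.0), (64, -55.6), (51, -60.7)]
w7 20 [(87, 77.7), (47, 83.9), (19, 85.1)]
```

```bash
python3 -c "
from station import ctrl
print(ctrl.job_done())"
```

```text
the job is handed in; nothing more can be done
None
```

I stood the cube in the nest, turned the knob clockwise until the pull faded to about zero, backed the arm clear and handed the job in at about 22 s. No verdict came back. The jaw looks clamped because it stayed put over a further 3° of turn, but I measured only about 3 mm of its expected 4 mm travel.

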